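# Release an oven door's inner glass through its service hole and draw it out for cleaning

## Task

The oven door lies face down and its inner glass has to come out for cleaning. Take the thin wooden stick from the block and push the spring catch down with it through the small round hole in the back of the door until the glass jumps out a little way; then draw the glass by its trim strip all the way out to its stop, and put the stick back upright in its own hole in the block. Leave the muddler, the bottle and the bowl as they are.

Things in the scene. Friction and masses are not known exactly. Their poses are not given: they have to be found in the camera images.
- door: Cream oven door with steel inner frame, 320 mm (x) by 244 mm (y), lying face down, held fast on two padded bearers (handle underneath). Its back looks up, 72 mm above the counter. Origin on the counter under its middle; x along its width, +y towards its top edge (y = +122 mm), where the glass comes out. Two hinge arms stick out 36 mm at the bottom edge (y = -122 mm).
- release_hole (a point): Centre of the mouth of the round release hole, 20 mm in diameter, in the upper face of the door's 6 mm thick top frame, 72 mm above the counter; at (45, 106, 72) mm in the door's frame. The steel press pad of the catch is seen below it.
- catch_pad (a point): Middle of the top of the catch's press pad (24 by 20 mm), straight under the hole, 8 mm below its mouth at rest; moves down with the catch.
- catch (a joint): Travel of the spring catch, m: 0 at rest, grows as its pad is pushed down, hard stop at 0.010. It lets the glass go at about 0.0065; the spring takes about 3 N at first and 6 to 8 N there. Keep it down until the glass has jumped; the glass then holds it about 0.0065 down.
- pane (a joint): How far the glass carrier has slid out towards the door's +y, m: 0 latched; springs to about 0.036 to 0.040 when the catch is released (takes a few tenths of a second); 0.110 at its stop. Slides on with 3 to 5 N and stays where it is left.
- trim_strip (a point): Middle of the top of the aluminium trim strip fixed to the glass carrier along the door's top edge: 300 mm long (door x), 10 mm thick (door y, point in mid thickness), 46 to 84 mm above the counter, so 12 mm proud of the door's back. Latched, it is 2 mm from the door's edge; after the jump a gap of 38 mm or more opens, clear over its middle 190 mm (door x) down to 66 mm above the counter.
- stick_center (a point): Centre of the thin straight beech stick, 14 mm in diameter, 150 mm long, z along it; loose, 18 g; it stands upright in the block with 102 mm showing (its foot 12 mm and its top 162 mm above the counter).
- stick_foot (a point): Middle of the stick's lower end face, 75 mm below its centre.
- block: Fixed wooden utensil block, 120 mm (x) by 60 mm (y), 60 mm high, with two upright bores 48 mm deep: the stick's at x = -35 mm, the muddler's at x = +35 mm. Origin under its middle, on the counter.
- stick_bore (a point): Middle of the mouth of the stick's bore, 19 mm in diameter, 48 mm deep, in the top of the block 60 mm above the counter.
- muddler_center (a point): Centre of the dark wooden muddler, 23 mm in diameter and 130 mm long, standing in the block's other bore; too thick for the release hole. Loose; leave it there.
- bottle: White cleaner bottle, 64 mm in diameter, 170 mm tall, standing on the counter; origin in the middle of its underside. Leave it.
- bowl: Steel bowl, 130 mm across the rim, 55 mm high, on the counter; origin in the middle of its underside. Leave it.

How it is judged:
On the way, in this order (a step that is already met when the one before it is completed fails the run):
1. the stick holds the catch down and the glass has jumped out (contact force between stick and catch above 0.5 N and value of joint pane above 0.02 m), for 0.05 s.
2. the glass is drawn out to its stop (value of joint pane above 0.103 m), for 0.2 s.
At the end, for the whole second after the job is handed in: The glass is out to its stop (at least 103 of its 110 mm) and the stick stands at rest, upright within 0.2 rad, right down in its own bore in the block (foot at least 40 mm below the bore's mouth) (value of joint pane above 0.103 m and z of stick_foot in the frame of stick_bore below -0.04 m and horizontal distance between stick_foot and stick_bore below 0.012 m and angle between stick_center's own z axis and vertical below 0.2 rad and linear speed of stick below 0.02 m/s); the robot touches nothing.
It fails at once if the muddler is pulled out or knocked (moved more than 30 mm) (distance of muddler_center from where it was at the start of the episode above 0.03 m).
It fails at once if the bottle is moved more than 30 mm or knocked over (distance of bottle from where it was at the start of the episode above 0.03 m or angle between bottle's own z axis and vertical above 0.5 rad).
It fails at once if the bowl is moved more than 30 mm (distance of bowl from where it was at the start of the episode above 0.03 m).
It also fails if it takes over 61 s, if anything falls off the work surface, if the arm or the gripper's body presses on something with over 40 N, if the wrist force passes 120 N, or if a joint passes its speed limit or range.

## Robot

A 7-joint arm with a two-finger parallel gripper is mounted at the origin on the work surface. World frame = base frame: x ahead of the robot, y to its left, z up, the work surface at z = 0. Lengths are in m, angles in rad, forces in N, time in s.
With the tool pointing down it reaches from about 0.4 to 0.875 m from the base axis. Payload 19.3 kg.
Tool frame: the origin (TCP) lies at the very end of the fingers, on their centre line; the grasp point (between the pads) lies env.grip_depth behind it (env.grip_depth is the distance from the TCP to the grasp point, in m); z points along the fingers, y is the direction in which the jaws open and shut (so a half turn about z gives the same grasp; the last joint's range is limited). The gripper opens to 85 mm and grips with 20 to 120 N. Pads are 22 mm wide; open, the fingers measure 114 mm over their backs; the gripper's body (76 mm by 85 mm) begins 54 mm behind the grasp point. The pads swing forward as they close: fully open they stand 13 mm farther back than shut.
Start: joints at [-1.203, 0.521, -0.036, 1.599, 0.021, 1.021, -0.113], TCP at [0.265, 0.566, 0.231] pointing down, gripper open.
Joint ranges: [-2.91, 2.91], [-0.3, 2.13], [-1.5, 1.42], [0.17, 2.43], [-1.26, 4.41], [0.16, 1.93], [-2.52, 2.52]. Speed limits (rad/s): [1.89, 1.89, 2.39, 2.39, 3.01, 3.01, 3.01].

## Interface

Orientations are given as a unit quaternion [x, y, z, w].
In Python, from bench import env, vision, ticket gives the robot as it stands.
- The arm moves only by the shell command python3 -m crank 'ROWS' [OPENING] [FORCE]. ROWS is text: rows parted by semicolons, each of 6 numbers parted by spaces: the shift along the tool's x, y, z as a fraction of full scale, then the turn, a rotation vector about the tool's x, y, z as a fraction of full scale. A call has 1 to 12 rows; each row is the pose to reach, as a shift and turn from the pose measured when the call began, along the tool's axes at that moment; what a row does not reach only later rows make up. Full scale, the value 1, is 1000 mm for a shift and 120 degrees for a turn. A row lasts 1/8 s, in which the tool goes at most 62.5 mm and 10.7 degrees, less where a joint would pass 70% of its speed; a pose out of reach is approached as far as the arm can. A call with a number of a shift or a turn outside -1 to 1 is refused whole. A call with a gripper value outside its range is refused whole. OPENING is the closure, from 0 (fully open) to 1 (shut), set as the call begins (- or left out, the last holds). The fingers move at their own pace and stop on an object; FORCE is the grip in N (left out, the last holds). Time passes only in rows, so rows that repeat a pose let the fingers close. It gives the time, the measured TCP pose, the force and the opening at its end, in the units of the state.
- env.state(): the state, without advancing time (a new reading comes with each control period).
- vision.get_image(name): name is "side" or "top" or "wrist"; returns a dict with "image" (400x640x3 uint8, red, green, blue), "fovy" (degrees; the focal length in pixels is half the picture's height over the tangent of half this angle, whatever the lens; pixels are square), "cx", "cy" (the principal point, pixels), "dist_coeffs" ([k1, k2, p1, p2, k3] as OpenCV has them; the pictures are not rectified), "rvec" (rotation vector, rad) and "tvec" (3), from world to camera coordinates, as OpenCV has them. Camera axes: x right, y down, z forward; pixel columns grow to the right and rows downward; lengths in m; the calibration is good to about 2 mm. A picture is of the moment at which its call begins. There is no depth.
- ticket.hand_in(): hands the job in, once; it reports no verdict.
The state is a dict: "time": time; "joint_positions": joint angles; "joint_vel": joint speeds; "joint_torque": joint torques, N m; "tcp_pos": TCP position; "eef_rot": TCP orientation; "ft_force": force on the tool from outside, world axes, zero at the start; "torque": the same for the moment, N m; "width": opening from 0.0 (shut) to 1.0 (fully open).
Only numpy, scipy, OpenCV 4.12 (cv2) and the standard library are available. Lean on these libraries where they do the work, as an engineer would, in place of code of your own. Each camera call takes 0.05 s, during which the arm holds its last target.

## Working session

There is one attempt and no reset: what is moved stays moved. The work goes in short steps, Python scripts to look and compute and a shell command to move; the robot and the scene stay as the last step left them, time stands still between calls to the robot, and variables do not carry over. Pictures are saved under pics/ and viewed, and the job is handed in when it is done.

```bash
ls; mkdir -p pics
cat > h.py <<'E'
from bench import env, vision, ticket
import numpy as np, cv2
from scipy.spatial.transform import Rotation as R
def grab(n,fn):
    d=vision.get_image(n); cv2.imwrite('pics/'+fn,cv2.cvtColor(d['image'],cv2.COLOR_RGB2BGR))
    np.save('pics/'+fn+'.npy',{k:d[k] for k in d if k!='image'},allow_pickle=True); return d
def K(d):
    f=200/np.tan(np.radians(d['fovy'])/2); return np.array([[f,0,d['cx']],[0,f,d['cy']],[0,0,1]])
def load(fn): return np.load('pics/'+fn+'.npy',allow_pickle=True).item()
def ray(d,uv):
    p=cv2.undistortPoints(np.array([[uv]],float),K(d),np.array(d['dist_coeffs']))[0,0]
    Rm=cv2.Rodrigues(np.array(d['rvec'],float))[0]; t=np.array(d['tvec'],float).ravel()
    return -Rm.T@t, Rm.T@np.array([p[0],p[1],1])
def onz(d,uv,z):
    c,r=ray(d,uv); return c+r*(z-c[2])/r[2]
def proj(d,X): return cv2.projectPoints(np.array(X,float).reshape(-1,3),np.array(d['rvec'],float),np.array(d['tvec'],float),K(d),np.array(d['dist_coeffs'],float))[0][:,0]
def tri(L):
    A=np.zeros((3,3));b=np.zeros(3)
    for d,uv in L:
        c,r=ray(d,uv); r/=np.linalg.norm(r); M=np.eye(3)-np.outer(r,r);A+=M;b+=M@c
    return np.linalg.solve(A,b)
def st():
    s=env.state(); 
    for k in ('time','tcp_pos','eef_rot','ft_force','width','joint_positions'): print(k,np.round(s[k],4))
    return s
def rows(target,Rt=None):
    s=env.state(); R0=R.from_quat(s['eef_rot']); d=R0.inv().apply(np.array(target)-s['tcp_pos'])
    rv=np.zeros(3) if Rt is None else (R0.inv()*Rt).as_rotvec()
    print('shift',np.round(d,4),'turn frac',np.round(rv/np.radians(120),4),'deg',np.degrees(np.linalg.norm(rv)).round(1))
E
python3 - <<'E'
from h import *
for n in('side','top','wrist'):grab(n,n+'0.png')
st();print(env.grip_depth)
print(R.from_quat(env.state()['eef_rot']).as_matrix().round(3))
E
```

```text
pics
time 0.15
tcp_pos [0.2649 0.5658 0.2309]
eef_rot [ 2.172e-01  9.761e-01 -4.000e-04 -1.000e-04]
ft_force [0.2278 0.1378 0.3639]
width 1.0011
joint_positions [-1.2032  0.5219 -0.0363  1.5999  0.0212  1.0211 -0.1128]
0.0187
[[-0.906  0.424 -0.   ]
 [ 0.424  0.906 -0.001]
 [-0.    -0.001 -1.   ]]
```

View pics/side0.png

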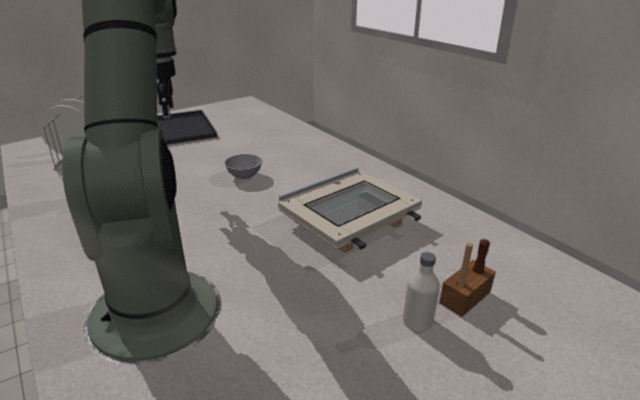

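View pics/top0.png

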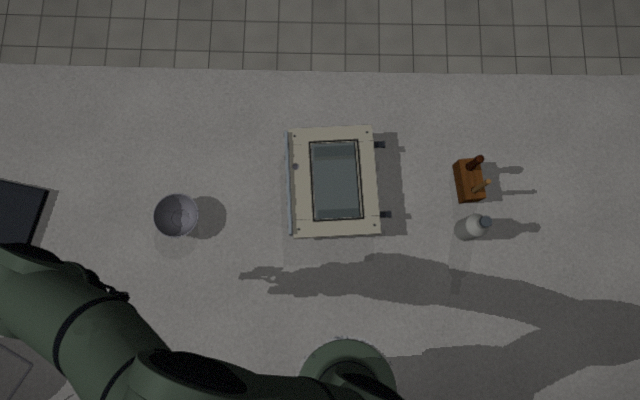

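View pics/wrist0.png

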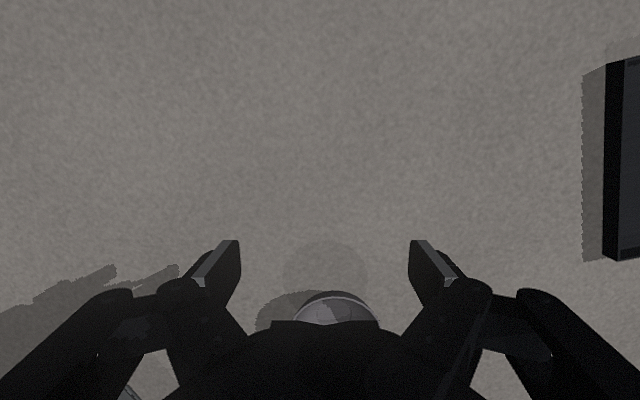

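The side view shows the door in the middle, the block with stick and muddler to the right of it, and the bottle in front of the block. In the top view (up = +x, left = +y) the door is near (335,182), its trim strip on the left edge at column 290 and the hole near (295,165). The block is near (469,180), the stick top near (489,181), the muddler top near (476,161), the bottle near (477,225) and the bowl near (176,215). I'll zoom in next.

Run:
```python
from h import *
a=cv2.imread('pics/top0.png')
c=cv2.resize(a[115:250,280:400],None,fx=4.4,fy=4.4,interpolation=cv2.INTER_CUBIC);cv2.imwrite('pics/z1.png',c)
c=cv2.resize(a[145:245,440:540],None,fx=6,fy=6,interpolation=cv2.INTER_CUBIC);cv2.imwrite('pics/z2.png',c)
b=cv2.imread('pics/side0.png')
c=cv2.resize(b[225:335,395:505],None,fx=5,fy=5,interpolation=cv2.INTER_CUBIC);cv2.imwrite('pics/z3.png',c)
d=load('top0.png');s=load('side0.png')
print(ray(d,(320,200)),ray(s,(320,200)))
```

```text
(array([0.25919121, 0.09965237, 1.27898753]), array([ 0.20774423, -0.01554463, -0.97819503])) (array([-0.12258161, -0.78184864,  0.6742022 ]), array([ 0.51076054,  0.70852613, -0.48711072]))
```

View pics/z1.png

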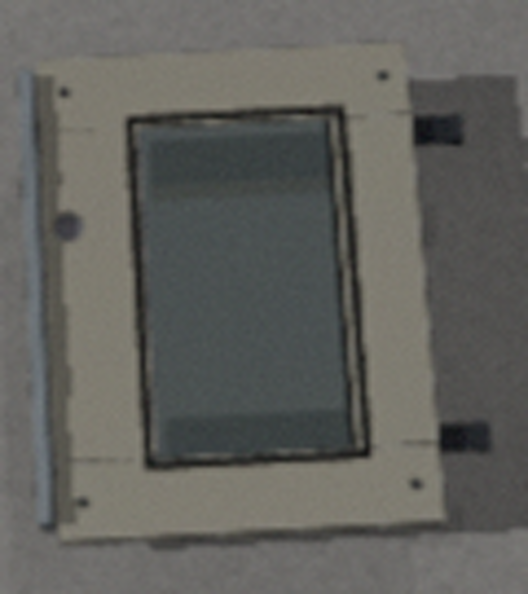

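View pics/z2.png

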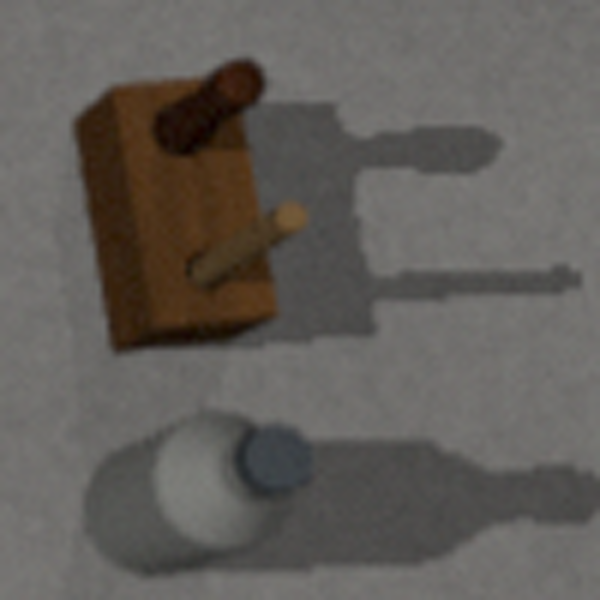

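View pics/z3.png

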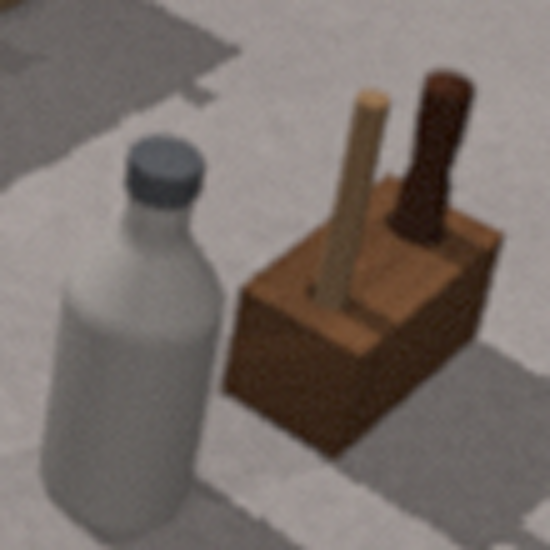

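```bash
cat > m.py <<'E'
from h import *
from scipy.optimize import least_squares
d=load('top0.png');s=load('side0.png')
z=lambda x,y,sc,ox,oy:((x+.5)/sc-.5+ox,(y+.5)/sc-.5+oy)
z1=lambda x,y:z(x,y,4.4,280,115)
z2=lambda x,y:z(x,y,6,440,145)
z3=lambda x,y:z(x,y,5,395,225)
for n,p in dict(hole=(67,226),tr=(408,44),br=(443,520),bl=(60,543),tl=(36,62),s1=(64,92),s2=(383,75),s3=(83,503),s4=(417,484)).items(): print(n,onz(d,z1(*p),.072).round(4))
for n,p in dict(st=(21,70),sb=(47,527)).items(): print(n,onz(d,z1(*p),.084).round(4))
print('block',[onz(d,z2(*p),.06).round(4) for p in((115,88),(240,78),(277,312),(152,338))])
print('stick top',onz(d,z2(292,218),.162).round(4),tri([(d,z2(292,218)),(s,z3(374,98))]).round(4))
print('bore',onz(d,z2(204,270),.06).round(4),'side',onz(s,z3(330,300),.06).round(4))
print('mud top',tri([(d,z2(240,82)),(s,z3(450,80))]).round(4))
print('bottle top',tri([(d,z2(275,458)),(s,z3(166,150))]).round(4),onz(d,z2(275,458),.17).round(4))
print('bowl',onz(d,(176,215),.055).round(4))
E
python3 m.py
```

```text
hole [0.6134 0.1539 0.072 ]
tr [ 0.7429 -0.0684  0.072 ]
br [ 0.4259 -0.088   0.072 ]
bl [0.4067 0.1527 0.072 ]
tl [0.7253 0.1773 0.072 ]
s1 [0.7049 0.1583 0.072 ]
s2 [ 0.7209 -0.0518  0.072 ]
s3 [0.4323 0.1389 0.072 ]
s4 [ 0.4485 -0.0718  0.072 ]
st [0.715  0.1862 0.084 ]
sb [0.4151 0.1605 0.084 ]
block [array([ 0.6462, -0.3189,  0.06  ]), array([ 0.6523, -0.3791,  0.06  ]), array([ 0.5371, -0.3901,  0.06  ]), array([ 0.5234, -0.3306,  0.06  ])]
stick top [ 0.556  -0.3581  0.162 ] [ 0.5562 -0.3582  0.162 ]
bore [ 0.5569 -0.3568  0.06  ] side [ 0.5529 -0.3603  0.06  ]
mud top [ 0.6258 -0.3488  0.1379]
bottle top [ 0.4488 -0.3414  0.1711] [ 0.4483 -0.3412  0.17  ]
bowl [0.468  0.4855 0.055 ]
```

Run:
```python
from h import *
rows([.48,.10,.27]); 
w=load('wrist0.png'); c,r=ray(w,(320,200)); s=env.state(); T=R.from_quat(s['eef_rot']).inv()
print('cam in tool',T.apply(c-s['tcp_pos']).round(3),T.apply(r).round(2))
```

```text
shift [-0.3923 -0.3307 -0.0388] turn frac [0. 0. 0.] deg 0.0
cam in tool [ 0.066  0.    -0.143] [-0.27 -0.01  0.96]
```

```bash
python3 -m crank '-0.05 -0.04 -0.03 0 0 0.06; -0.1 -0.085 -0.04 0 0 0.13; -0.15 -0.13 -0.04 0 0 0.2; -0.2 -0.17 -0.04 0 0 0.28; -0.25 -0.21 -0.04 0 0 0.36; -0.3 -0.25 -0.04 0 0 0.44; -0.35 -0.29 -0.04 0 0 0.52; -0.392 -0.331 -0.04 0 0 0.6; -0.392 -0.331 -0.04 0 0 0.62; -0.392 -0.331 -0.04 0 0 0.62; -0.392 -0.331 -0.04 0 0 0.62' 0
python3 - <<'E'
from h import *
st(); y=np.array([.096,-.995,0]);y/=np.linalg.norm(y);z=np.array([0,0,-1.]);M=np.c_[np.cross(y,z),y,z]
rows([.556,-.358,.24],R.from_matrix(M)); rows([.52,-.25,.27])
E
```

```text
time: 1.52
tcp_pos: [0.4792, 0.1012, 0.271]
eef_rot: [0.762, 0.647, -0.0, -0.0]
ft_force: [-0.1, -0.5, -0.2]
width: 1.0
time 1.525
tcp_pos [0.4792 0.1012 0.271 ]
eef_rot [ 7.623e-01  6.473e-01 -4.000e-04 -1.000e-04]
ft_force [-0.1442 -0.5347 -0.2414]
width 1.0
joint_positions [-0.6595  0.276   0.4093  1.9137 -0.1308  0.9785 -0.3536]
shift [-0.4407  0.1502  0.0312] turn frac [-1.000e-04  4.000e-04  6.263e-01] deg 75.2
shift [-0.3399  0.0972  0.0012] turn frac [0. 0. 0.] deg 0.0
```

```bash
python3 -m crank '-0.05 0.017 0 0 0 0.08; -0.1 0.034 0 0 0 0.16; -0.15 0.051 0 0 0 0.24; -0.2 0.068 0 0 0 0.32; -0.25 0.085 0 0 0 0.4; -0.3 0.102 0 0 0 0.48; -0.35 0.119 0.01 0 0 0.56; -0.4 0.136 0.02 0 0 0.626; -0.441 0.15 0.03 0 0 0.626; -0.441 0.15 0.03 0 0 0.626; -0.441 0.15 0.03 0 0 0.626' 0
python3 - <<'E'
from h import *
st(); grab('wrist','w1.png')
grab('side','s1.png')
E
```

```text
time: 2.9
tcp_pos: [0.5563, -0.3567, 0.2408]
eef_rot: [0.999, 0.049, -0.0, -0.0]
ft_force: [0.9, 0.1, 0.5]
width: 0.995
time 2.9
tcp_pos [ 0.5563 -0.3567  0.2408]
eef_rot [ 9.988e-01  4.940e-02 -5.000e-04 -3.000e-04]
ft_force [0.8644 0.1263 0.5491]
width 0.9946
joint_positions [ 0.0525  0.6807  0.722   1.5111 -0.477   1.1328 -0.603 ]
```

View pics/w1.png

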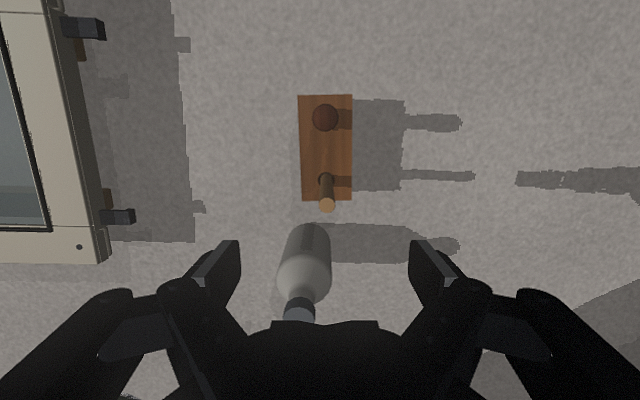

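View pics/s1.png

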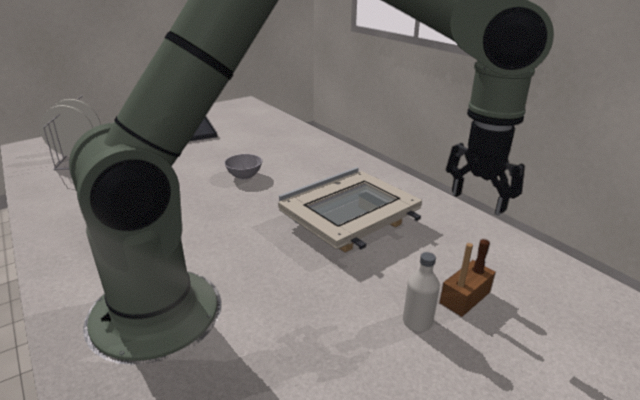

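The wrist view shows the block square to the tool, with the stick top at (327,205), the bore mouth near (326,179), the muddler top at (325,117) and the bottle cap near (300,308).

Run:
```python
from h import *
w=load('w1.png');t=load('top0.png')
print(onz(w,(327,204.5),.162),tri([(w,(327,204.5)),(t,(488.3,181)),(load('side0.png'),(469.5,244.3))]))
print('mouth',onz(w,(326,180),.06),'mud',onz(w,(325,117),.142), 'bottle',onz(w,(300,308),.17))
print([onz(w,p,.06).round(4) for p in((299,96),(351,95),(352,200),(302,201))])
rows([.5555,-.358,.109])
c=cv2.imread('pics/w1.png')[85:225,280:420];cv2.imwrite('pics/w1z.png',cv2.resize(c,None,fx=4,fy=4,interpolation=cv2.INTER_CUBIC))
```

```text
[ 0.5566795  -0.35903243  0.162     ] [ 0.55632828 -0.35867371  0.16164414]
mouth [ 0.55614213 -0.35886202  0.06      ] mud [ 0.62601598 -0.35050105  0.142     ] bottle [ 0.46142183 -0.34457592  0.17      ]
[array([ 0.6461, -0.3202,  0.06  ]), array([ 0.6527, -0.3765,  0.06  ]), array([ 0.5348, -0.3924,  0.06  ]), array([ 0.5276, -0.3327,  0.06  ])]
shift [-0.0011  0.0014  0.1324] turn frac [0. 0. 0.] deg 0.0
```

View pics/w1z.png

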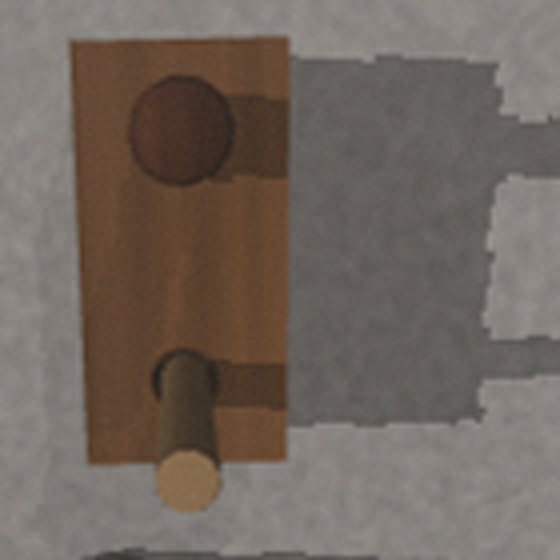

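```bash
python3 -m crank '-0.0005 0.002 0.04 0 0 0; -0.0005 0.002 0.08 0 0 0; -0.0005 0.002 0.11 0 0 0; -0.0005 0.002 0.132 0 0 0; -0.0005 0.002 0.132 0 0 0; -0.0005 0.002 0.132 0 0 0' 0
python3 -m crank '0 0 0 0 0 0; 0 0 0 0 0 0; 0 0 0 0 0 0; 0 0 0 0 0 0; 0 0 0 0 0 0; 0 0 0 0 0 0; 0 0 0 0 0 0; 0 0 0 0 0 0' 1 60
python3 - <<'E'
from h import *
st(); grab('wrist','w2.png')
E
```

```text
time: 3.75
tcp_pos: [0.5567, -0.3587, 0.1106]
eef_rot: [0.999, 0.05, 0.001, 0.0]
ft_force: [-0.0, -0.4, 0.1]
width: 0.995
time: 4.75
tcp_pos: [0.5568, -0.3588, 0.1109]
eef_rot: [0.999, 0.05, 0.001, 0.0]
ft_force: [-0.8, -0.0, 5.2]
width: 0.143
time 4.75
tcp_pos [ 0.5568 -0.3588  0.1109]
eef_rot [9.988e-01 4.980e-02 7.000e-04 3.000e-04]
ft_force [-0.8278 -0.0201  5.182 ]
width 0.143
joint_positions [ 0.1046  0.8166  0.6271  1.6133 -0.5767  0.9024 -0.5235]
```

View pics/w2.png

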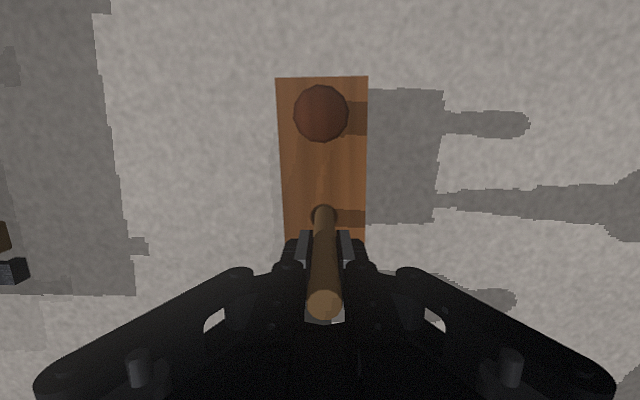

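```bash
python3 -m crank '0 0 -0.02 0 0 0; 0 0 -0.05 0 0 0; 0 0 -0.09 0 0 0; 0 0 -0.135 0 0 0; 0 0 -0.135 0 0 0; 0 0 -0.135 0 0 0'
python3 - <<'E'
from h import *
s=st(); rows([.6136,.153,.225])
E
```

```text
time: 5.55
tcp_pos: [0.5565, -0.3585, 0.2461]
eef_rot: [0.999, 0.05, 0.001, 0.0]
ft_force: [1.1, 0.3, -0.6]
width: 0.147
time 5.55
tcp_pos [ 0.5565 -0.3585  0.2461]
eef_rot [9.988e-01 4.980e-02 8.000e-04 2.000e-04]
ft_force [ 1.0883  0.3455 -0.5637]
width 0.1468
joint_positions [ 0.0534  0.6767  0.7257  1.5045 -0.4757  1.1407 -0.6017]
shift [ 0.1076 -0.5033  0.021 ] turn frac [0. 0. 0.] deg 0.0
```

```bash
python3 -m crank '0.008 -0.04 0 0 0 0; 0.018 -0.09 0 0 0 0; 0.03 -0.14 0 0 0 0; 0.04 -0.19 0 0 0 0; 0.05 -0.24 0 0 0 0; 0.062 -0.29 0 0 0 0; 0.073 -0.34 0 0 0 0; 0.083 -0.39 0 0 0 0; 0.094 -0.44 0.01 0 0 0; 0.108 -0.503 0.021 0 0 0; 0.108 -0.503 0.021 0 0 0; 0.108 -0.503 0.021 0 0 0'
python3 - <<'E'
from h import *
st(); 
for n in('wrist','side','top'):grab(n,n[0]+'3.png')
a=cv2.imread('pics/t3.png')[110:250,250:400];cv2.imwrite('pics/t3z.png',cv2.resize(a,None,fx=4,fy=4,interpolation=cv2.INTER_CUBIC))
a=cv2.imread('pics/s3.png')[70:250,250:430];cv2.imwrite('pics/s3z.png',cv2.resize(a,None,fx=3.3,fy=3.3,interpolation=cv2.INTER_CUBIC))
E
```

```text
time: 7.05
tcp_pos: [0.6135, 0.1523, 0.2243]
eef_rot: [0.999, 0.05, 0.0, 0.001]
ft_force: [-0.5, -0.7, 0.7]
width: 0.145
time 7.05
tcp_pos [0.6135 0.1523 0.2243]
eef_rot [9.988e-01 4.990e-02 1.000e-04 8.000e-04]
ft_force [-0.4872 -0.7392  0.6903]
width 0.1453
joint_positions [-0.8045  0.6595  0.7519  1.6142 -0.496   1.0682 -1.384 ]
```

View pics/w3.png

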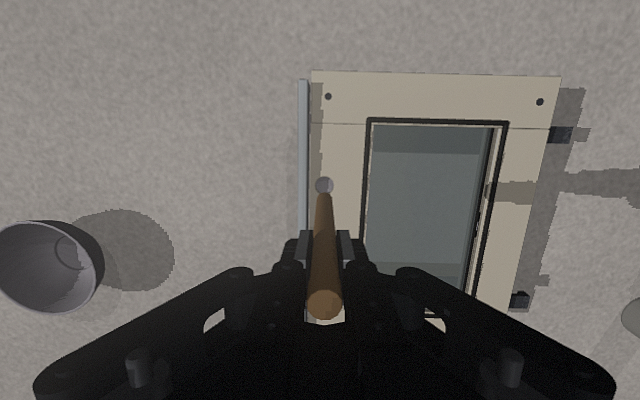

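View pics/t3z.png

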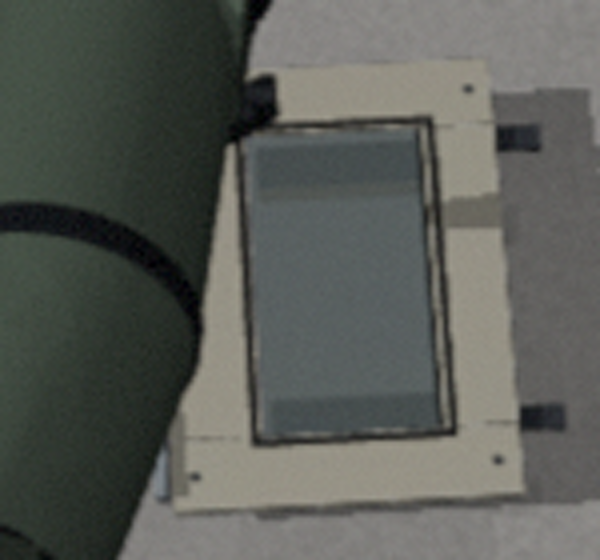

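View pics/s3z.png

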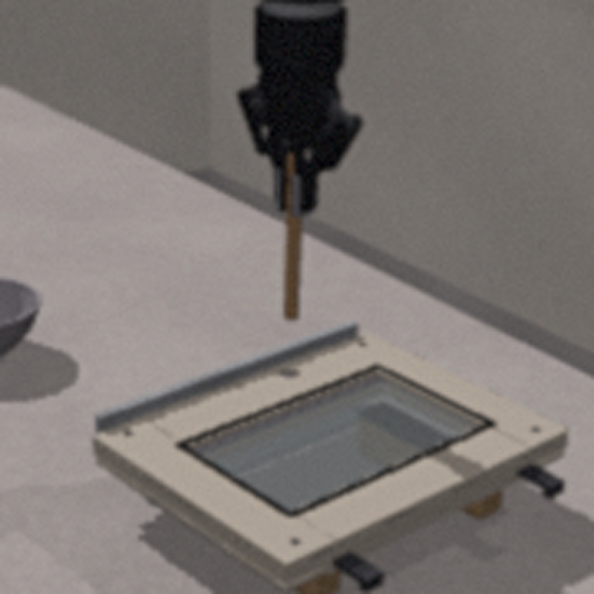

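Wrist view: the hole is near (324,185) and the stick's foot is just below it near (323,195). In the side view the stick hangs straight, its foot about (291,317) in the zoom and the hole at (289,373).

Run:
```python
from h import *
a=cv2.imread('pics/w3.png')[165:325,290:360];cv2.imwrite('pics/w3z.png',cv2.resize(a,None,fx=3.7,fy=3.7,interpolation=cv2.INTER_CUBIC))
a=cv2.imread('pics/w3.png')[165:225,290:360];cv2.imwrite('pics/w3y.png',cv2.resize(a,None,fx=9,fy=9,interpolation=cv2.INTER_CUBIC))
```

```text
(no output)
```

View pics/w3y.png

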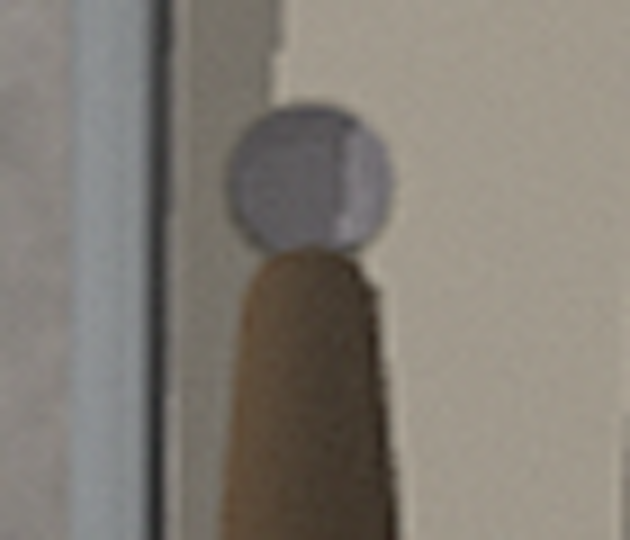

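View pics/w3z.png

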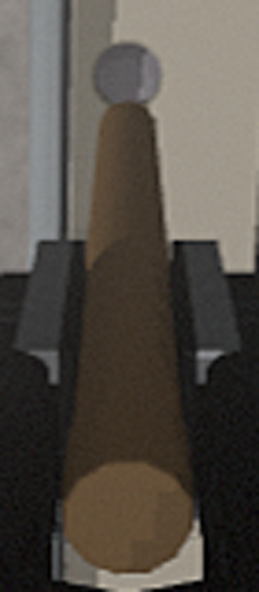

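Run:
```python
from h import *
w=load('w3.png');s=load('s3.png');st_=env.state();T=R.from_quat(st_['eef_rot']);tcp=np.array(st_['tcp_pos'])
ax=T.apply([1,0,0]);print('toolx',ax.round(3))
z3=lambda x,y:((x+.5)/3.3-.5+250,(y+.5)/3.3-.5+70)
zf=tcp[2]-.099
e=onz(w,(324.2,191.8),zf);print('foot zf',zf.round(4),(e-ax*.007).round(4))
print('top centre at z',(zf+.15).round(3),onz(w,(324.2,304.3),zf+.15).round(4))
print('hole wrist',onz(w,(324.05,184.6),.072).round(4),'hole side',onz(s,z3(289,373),.072).round(4),'both',tri([(w,(324.05,184.6)),(s,z3(289,373))]).round(4))
print('pred far edge w',proj(w,[tcp+[0,0,-.099]+ax*.007]),'pred top',proj(w,[tcp+[0,0,.051]]))
print('foot side: ',proj(s,[tcp+[0,0,-.099]]),z3(291,316))
# screws
for n,p,q in(('s1',(328,96.5),(70,92)),('s2',(540,101.5),0)): print(n,onz(w,p,.072).round(4))
```

```text
toolx [0.995 0.097 0.002]
foot zf 0.1261 [0.6127 0.152  0.1261]
top centre at z 0.276 [0.6137 0.1524 0.2761]
hole wrist [0.6142 0.1522 0.072 ] hole side [0.6126 0.1511 0.072 ] both [0.6138 0.1523 0.0711]
pred far edge w [[325.23007951 190.52009373]] pred top [[327.38521251 303.81092518]]
foot side:  [[338.06660155 166.02360892]] (337.83333333333337, 165.40909090909093)
s1 [0.7038 0.1572 0.072 ]
s2 [ 0.7195 -0.0532  0.072 ]
```

```bash
python3 -m crank '0.0012 0 0.02 0 0 0; 0.0012 0 0.035 0 0 0; 0.0012 0 0.044 0 0 0; 0.0012 0 0.044 0 0 0; 0.0012 0 0.044 0 0 0'
python3 - <<'E'
from h import *
st(); 
for n in('wrist','side'):grab(n,n[0]+'4.png')
a=cv2.imread('pics/w4.png')[165:245,285:365];cv2.imwrite('pics/w4z.png',cv2.resize(a,None,fx=7,fy=7,interpolation=cv2.INTER_CUBIC))
a=cv2.imread('pics/s4.png')[120:220,270:390];cv2.imwrite('pics/s4z.png',cv2.resize(a,None,fx=5,fy=5,interpolation=cv2.INTER_CUBIC))
E
```

```text
time: 7.82
tcp_pos: [0.6155, 0.1512, 0.1815]
eef_rot: [0.999, 0.049, 0.001, 0.0]
ft_force: [-0.4, -0.2, -1.0]
width: 0.146
time 7.825
tcp_pos [0.6155 0.1512 0.1815]
eef_rot [9.988e-01 4.880e-02 1.000e-03 4.000e-04]
ft_force [-0.4364 -0.219  -1.0433]
width 0.1456
joint_positions [-0.7816  0.7051  0.7178  1.6508 -0.5341  0.9894 -1.3548]
```

View pics/w4z.png

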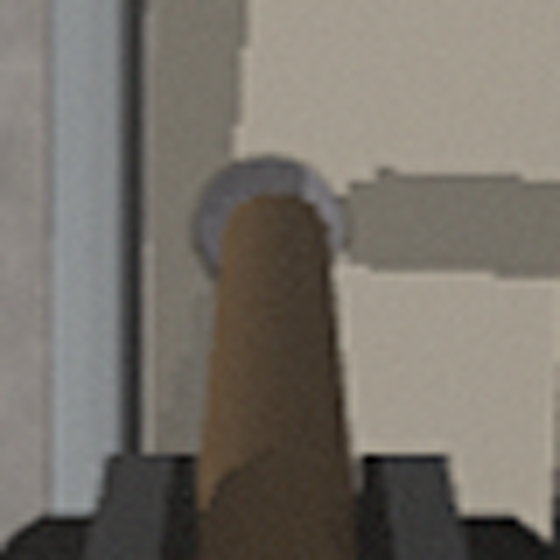

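View pics/s4z.png

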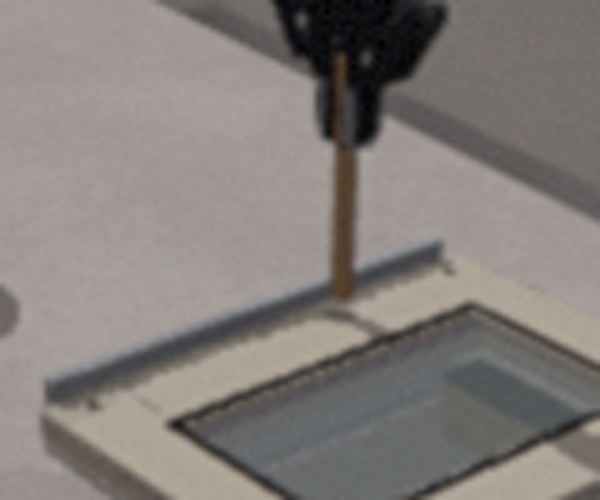

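Run:
```python
from h import *
w=load('w4.png');s_=env.state();T=R.from_quat(s_['eef_rot']);tcp=np.array(s_['tcp_pos']);ax=T.apply([1,0,0]);zf=tcp[2]-.099
f=onz(w,(324.1,192.1),zf)-ax*.007; h=onz(w,(323.3,197.1),.072)
print(zf,f.round(4),h.round(4),T.inv().apply(h-f).round(4))
print('hole outline pts', [onz(w,(285+(x+.5)/7-.5,165+(y+.5)/7-.5),.072).round(4) for x,y in((268,155),(193,228),(348,228))])
```

```text
0.08261892913841914 [0.6144 0.151  0.0826] [0.6138 0.1517 0.072 ] [-0.0005 -0.0007  0.0106]
hole outline pts [array([0.6237, 0.1531, 0.072 ]), array([0.6128, 0.1621, 0.072 ]), array([0.6148, 0.1415, 0.072 ])]
```

```bash
python3 -m crank '-0.0006 -0.0008 0.004 0 0 0; -0.0006 -0.0008 0.008 0 0 0; -0.0006 -0.0008 0.013 0 0 0; -0.0006 -0.0008 0.016 0 0 0; -0.0006 -0.0008 0.016 0 0 0'; sleep 0; python3 -m crank '0 0 0.002 0 0 0; 0 0 0.004 0 0 0; 0 0 0.006 0 0 0; 0 0 0.006 0 0 0'
```

```text
time: 8.55
tcp_pos: [0.6147, 0.152, 0.1653]
eef_rot: [0.999, 0.049, 0.001, 0.0]
ft_force: [-0.3, 0.1, -0.2]
width: 0.147
time: 9.05
tcp_pos: [0.6151, 0.1521, 0.1598]
eef_rot: [0.999, 0.049, 0.001, 0.0]
ft_force: [-0.1, 0.4, 5.9]
width: 0.151
```

```bash
python3 -m crank '0 0 0.002 0 0 0; 0 0 0.004 0 0 0; 0 0 0.0045 0 0 0; 0 0 0.0045 0 0 0';  python3 - <<'E'
from h import *
grab('wrist','w5.png')
E
```

```text
time: 9.55
tcp_pos: [0.6153, 0.1524, 0.1556]
eef_rot: [0.999, 0.049, 0.002, -0.0]
ft_force: [-1.6, 1.8, 4.8]
width: 0.148
```

View pics/w5.png

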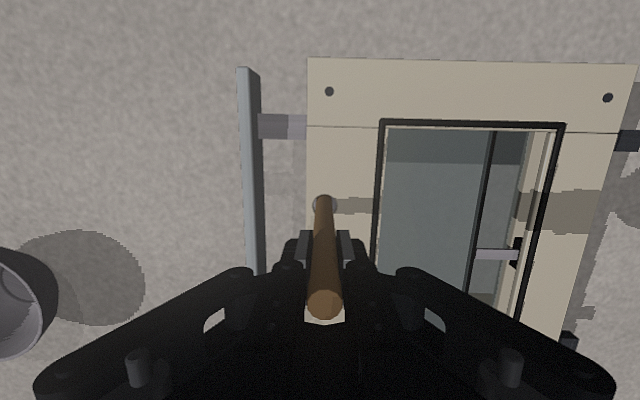

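The glass has jumped: the strip now stands clear at columns 240–260. I'll press slightly harder to be sure of the contact, then lift out.

```bash
python3 -m crank '0 0 0.001 0 0 0; 0 0 0.0012 0 0 0; 0 0 0.0012 0 0 0'; python3 -m crank '0 0 -0.01 0 0 0; 0 0 -0.02 0 0 0; 0 0 -0.04 0 0 0; 0 0 -0.065 0 0 0; 0 0 -0.09 0 0 0; 0 0 -0.09 0 0 0;  0 0 -0.09 0 0 0'
python3 - <<'E'
from h import *
st();rows([.5565,-.3585,.246])
grab('wrist','w6.png')
E
```

```text
time: 9.98
tcp_pos: [0.6155, 0.1526, 0.1548]
eef_rot: [0.999, 0.049, 0.002, -0.0]
ft_force: [-2.4, 0.3, 7.0]
width: 0.145
time: 10.85
tcp_pos: [0.615, 0.1526, 0.245]
eef_rot: [0.999, 0.049, 0.002, -0.001]
ft_force: [-0.3, -0.6, -0.7]
width: 0.151
time 10.85
tcp_pos [0.615  0.1526 0.245 ]
eef_rot [ 9.988e-01  4.900e-02  1.800e-03 -5.000e-04]
ft_force [-0.3407 -0.6225 -0.6786]
width 0.151
joint_positions [-0.8109  0.6397  0.7658  1.5915 -0.4825  1.1041 -1.3968]
shift [-0.1082  0.5029 -0.0019] turn frac [0. 0. 0.] deg 0.0
```

View pics/w6.png

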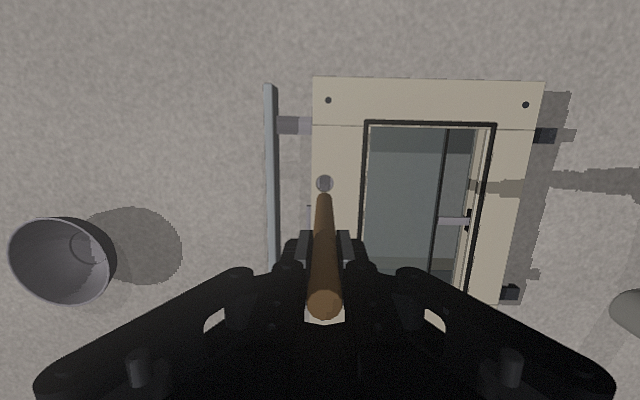

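```bash
python3 -m crank '-0.008 0.04 -0.005 0 0 0; -0.018 0.09 -0.005 0 0 0; -0.03 0.14 -0.005 0 0 0; -0.04 0.19 -0.005 0 0 0; -0.05 0.24 -0.005 0 0 0; -0.062 0.29 -0.005 0 0 0; -0.073 0.34 -0.005 0 0 0; -0.083 0.39 -0.005 0 0 0; -0.094 0.44 -0.005 0 0 0; -0.108 0.503 -0.002 0 0 0; -0.108 0.503 -0.002 0 0 0; -0.108 0.503 -0.002 0 0 0'
python3 - <<'E'
from h import *
st();rows([.5565,-.3585,.195],R.from_quat([.9988,.0498,.0008,.0002]))
E
```

```text
time: 12.4
tcp_pos: [0.5563, -0.3585, 0.2452]
eef_rot: [0.999, 0.049, 0.001, -0.001]
ft_force: [0.1, -0.2, -0.6]
width: 0.144
time 12.4
tcp_pos [ 0.5563 -0.3585  0.2452]
eef_rot [ 9.988e-01  4.860e-02  1.100e-03 -8.000e-04]
ft_force [ 0.0683 -0.2428 -0.5917]
width 0.1438
joint_positions [ 0.0542  0.678   0.7266  1.5054 -0.4792  1.1406 -0.6008]
shift [0.0001 0.0001 0.0502] turn frac [-0.0009 -0.0003 -0.0011] deg 0.2
```

```bash
python3 -m crank '0 0 0.03 0 0 0; 0 0 0.055 0 0 0; 0 0 0.07 0 0 0; 0 0 0.07 0 0 0; 0 0 0.07 0 0 0'
python3 - <<'E'
from h import *
st();grab('wrist','w7.png')
for n in('side','top'):grab(n,n[0]+'7.png')
a=cv2.imread('pics/w7.png')[80:260,240:400];cv2.imwrite('pics/w7z.png',cv2.resize(a,None,fx=3.3,fy=3.3,interpolation=cv2.INTER_CUBIC))
a=cv2.imread('pics/s7.png')[200:320,420:520];cv2.imwrite('pics/s7z.png',cv2.resize(a,None,fx=4.5,fy=4.5,interpolation=cv2.INTER_CUBIC))
E
```

```text
time: 13.02
tcp_pos: [0.5569, -0.3584, 0.1761]
eef_rot: [0.999, 0.049, 0.002, -0.001]
ft_force: [0.3, 0.1, 0.1]
width: 0.148
time 13.025
tcp_pos [ 0.5569 -0.3584  0.1761]
eef_rot [ 9.988e-01  4.880e-02  1.500e-03 -5.000e-04]
ft_force [0.2598 0.0567 0.1136]
width 0.1482
joint_positions [ 0.076   0.7448  0.6811  1.5716 -0.5298  1.0146 -0.5608]
```

View pics/w7z.png

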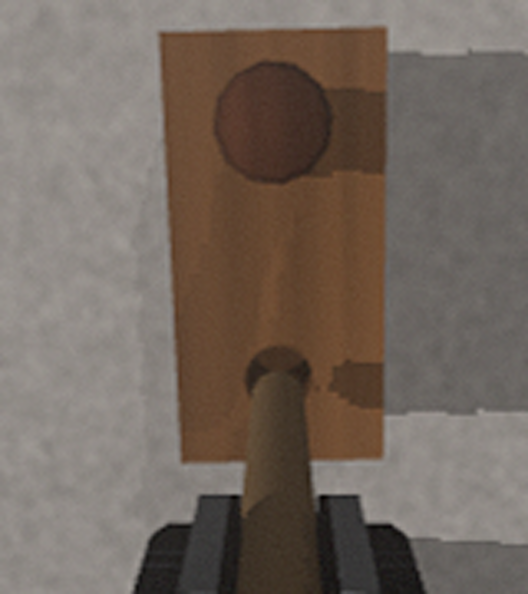

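View pics/s7z.png

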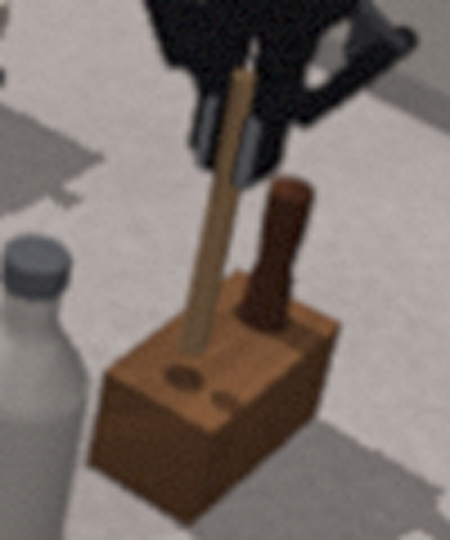

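Run:
```python
from h import *
w=load('w7.png');s=load('s7.png');s_=env.state();T=R.from_quat(s_['eef_rot']);tcp=np.array(s_['tcp_pos']);ax=T.apply([1,0,0])
zw=lambda x,y:(240+(x+.5)/3.3-.5,80+(y+.5)/3.3-.5)
zs=lambda x,y:(420+(x+.5)/4.5-.5,200+(y+.5)/4.5-.5)
for zf in(tcp[2]-.099,tcp[2]-.096):
  print('foot',zf.round(4),(onz(w,zw(280,372),zf)-ax*.007).round(4), 'side rim low pt', onz(s,zs(197,352),zf).round(4))
print('bore w',onz(w,zw(278.5,379),.06).round(4),'pts',[onz(w,zw(*p),.06).round(4) for p in((278,345),(245,379),(312,379))])
print('bore side',onz(s,zs(184,379),.06).round(4))
print('s pred foot',proj(s,[tcp+[0,0,-.099]]),zs(197,346))
```

```text
foot 0.077 [ 0.5556 -0.3588  0.077 ] side rim low pt [ 0.5567 -0.3609  0.077 ]
foot 0.08 [ 0.5564 -0.3587  0.08  ] side rim low pt [ 0.5533 -0.3631  0.08  ]
bore w [ 0.5562 -0.3583  0.06  ] pts [array([ 0.5663, -0.3572,  0.06  ]), array([ 0.5553, -0.3486,  0.06  ]), array([ 0.5572, -0.368 ,  0.06  ])]
bore side [ 0.5547 -0.3585  0.06  ]
s pred foot [[462.49425624 277.23530097]] (463.3888888888889, 276.5)
```

```bash
python3 -m crank '0 -0.0004 0.01 0 0 0; 0 -0.0004 0.02 0 0 0; 0 -0.0004 0.03 0 0 0; 0 -0.0004 0.03 0 0 0'; python3 -m crank '0 0 0.01 0 0 0; 0 0 0.02 0 0 0; 0 0 0.028 0 0 0; 0 0 0.033 0 0 0; 0 0 0.033 0 0 0'
```

```text
time: 13.68
tcp_pos: [0.5564, -0.3579, 0.1449]
eef_rot: [0.999, 0.049, 0.001, -0.001]
ft_force: [0.2, 0.8, -0.4]
width: 0.143
time: 14.3
tcp_pos: [0.5564, -0.3578, 0.1116]
eef_rot: [0.999, 0.049, 0.001, -0.001]
ft_force: [-0.2, -1.0, 0.4]
width: 0.144
```

```bash
python3 -m crank '0 0 0 0 0 0; 0 0 0 0 0 0; 0 0 0 0 0 0; 0 0 0 0 0 0; 0 0 0 0 0 0; 0 0 0 0 0 0' 0; python3 -m crank '0 0 -0.02 0 0 0; 0 0 -0.06 0 0 0; 0 0 -0.11 0 0 0; 0 0 -0.15 0 0 0; 0 0 -0.15 0 0 0'
python3 - <<'E'
from h import *
st();grab('wrist','w8.png');grab('side','s8.png')
E
```

```text
time: 15.05
tcp_pos: [0.5564, -0.3578, 0.1117]
eef_rot: [0.999, 0.049, 0.001, -0.001]
ft_force: [0.1, -0.2, 0.2]
width: 0.998
time: 15.68
tcp_pos: [0.5568, -0.3592, 0.2661]
eef_rot: [0.999, 0.048, 0.003, 0.0]
ft_force: [0.1, 0.2, -1.1]
width: 0.997
time 15.675
tcp_pos [ 0.5568 -0.3592  0.2661]
eef_rot [9.988e-01 4.840e-02 3.100e-03 5.000e-04]
ft_force [ 0.1205  0.2198 -1.0954]
width 0.9966
joint_positions [ 0.048   0.6594  0.7404  1.4833 -0.4682  1.1748 -0.6102]
```

View pics/w8.png

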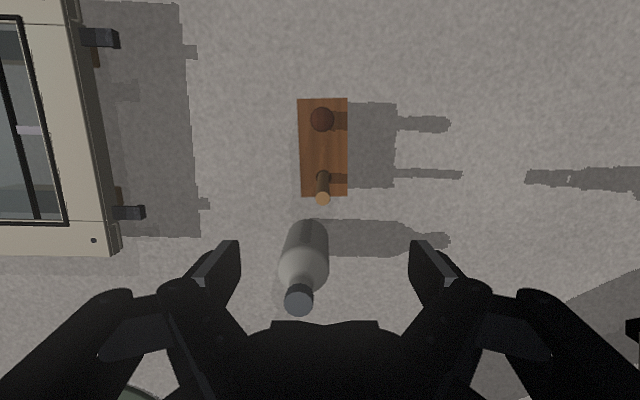

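View pics/s8.png

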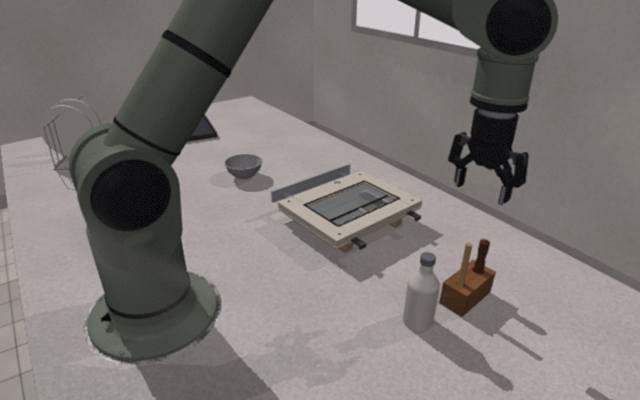

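The stick is back in its bore: side view top at (467,245) and wrist view top at (323,198). Both other objects look unmoved. The side view also shows the strip standing out. Next I'll measure the strip.

Run:
```python
from h import *
grab('top','t8.png')
a=cv2.imread('pics/t8.png')[110:250,250:400];cv2.imwrite('pics/t8z.png',cv2.resize(a,None,fx=4,fy=4,interpolation=cv2.INTER_CUBIC))
y=np.array([np.cos(np.radians(4.1)),np.sin(np.radians(4.1)),0]);z=np.array([0,0,-1.]);M=np.c_[np.cross(y,z),y,z]
rows([.5666,.185,.16],R.from_matrix(M))
```

```text
shift [ 0.0631 -0.539   0.103 ] turn frac [-3.000e-04 -1.400e-03 -7.377e-01] deg 88.5
```

View pics/t8z.png

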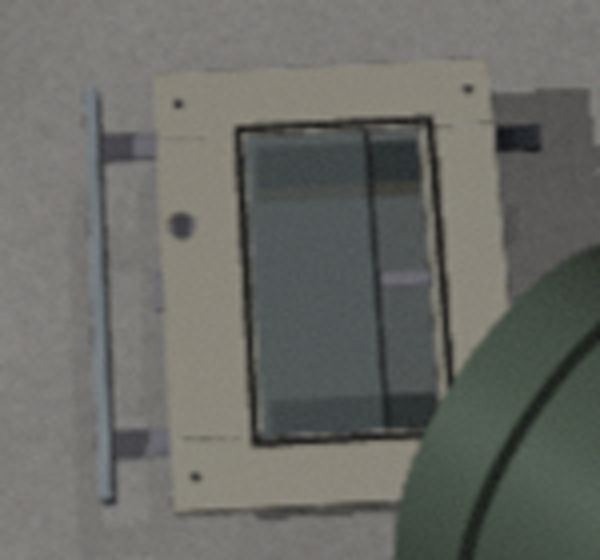

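```bash
python3 - <<'E'
from h import *
d=load('t8.png');z=lambda x,y:(250+(x+.5)/4-.5,110+(y+.5)/4-.5)
a,b=onz(d,z(94,88),.084),onz(d,z(107,503),.084);e1,e2=onz(d,z(154,76),.072),onz(d,z(175,512),.072)
h=onz(d,z(181,226),.072)
print(a,b,(a+b)/2,np.degrees(np.arctan2((a-b)[1],(a-b)[0])));print(e1,e2,(e1+e2)/2,np.degrees(np.arctan2((e1-e2)[1],(e1-e2)[0])),h)
E
python3 -m crank '0 -0.05 0 0 0 -0.08; 0.007 -0.1 0 0 0 -0.16; 0.014 -0.15 0 0 0 -0.24; 0.02 -0.2 0 0 0 -0.32; 0.026 -0.25 0 0 0 -0.4; 0.032 -0.3 0 0 0 -0.48; 0.038 -0.35 0 0 0 -0.56; 0.044 -0.4 0.02 0 0 -0.64; 0.05 -0.45 0.05 0 0 -0.72; 0.057 -0.5 0.08 0 0 -0.738; 0.063 -0.539 0.103 0 0 -0.738; 0.063 -0.539 0.103 0 0 -0.738' 1
```

```text
[0.71097746 0.21834994 0.084     ] [0.41168873 0.19852781 0.084     ] [0.5613331  0.20843888 0.084     ] 3.789210645655951
[0.72561381 0.17635187 0.072     ] [0.40785178 0.15237754 0.072     ] [0.56673279 0.16436471 0.072     ] 4.314644343701496 [0.61299605 0.15374967 0.072     ]
time: 17.32
tcp_pos: [0.5647, 0.1879, 0.1572]
eef_rot: [0.68, 0.734, -0.0, -0.002]
ft_force: [0.4, -1.0, -0.4]
width: 0.002
```

Run:
```python
from h import *
st();grab('wrist','w9.png')
y=np.array([np.cos(np.radians(4.1)),np.sin(np.radians(4.1)),0]);z=np.array([0,0,-1.]);M=np.c_[np.cross(y,z),y,z]
rows([.565,.1845,.105],R.from_matrix(M))
```

```text
time 17.325
tcp_pos [0.5647 0.1879 0.1572]
eef_rot [ 6.795e-01  7.337e-01 -5.000e-04 -1.600e-03]
ft_force [ 0.4061 -1.0107 -0.3934]
width 0.0018
joint_positions [-0.6228  0.5825  0.2951  1.76   -0.2211  0.8337 -0.1473]
shift [-0.0012 -0.0005  0.0535] turn frac [-0.0006 -0.0006  0.0012] deg 0.2
```

View pics/w9.png

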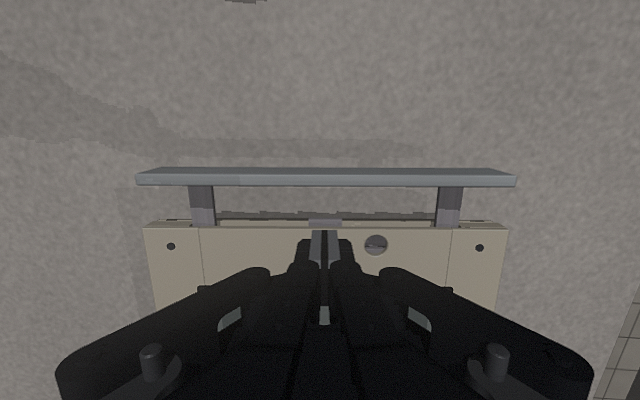

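Run:
```python
from h import *
w=load('w9.png');s_=st()
for p,z in(((320,168),.084),((320,177),.084),((320,229),.072)):print(p,onz(w,p,z).round(4))
a=cv2.imread('pics/w9.png')[155:255,250:390];cv2.imwrite('pics/w9z.png',cv2.resize(a,None,fx=5,fy=5,interpolation=cv2.INTER_CUBIC))
```

```text
time 17.375
tcp_pos [0.5655 0.1857 0.1585]
eef_rot [ 6.804e-01  7.328e-01 -1.000e-04 -9.000e-04]
ft_force [ 0.3686 -1.0499  0.6128]
width -0.0011
joint_positions [-0.6209  0.5805  0.2972  1.7602 -0.2205  0.8343 -0.1465]
(320, 168) [0.5594 0.2188 0.084 ]
(320, 177) [0.5599 0.2117 0.084 ]
(320, 229) [0.5632 0.1634 0.072 ]
```

View pics/w9z.png

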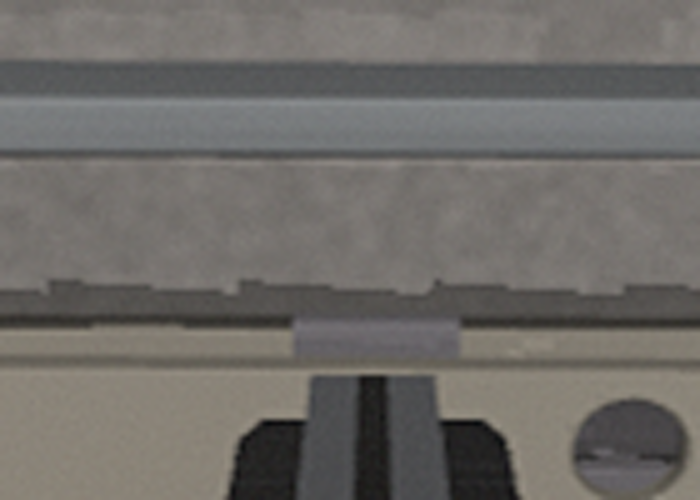

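Run:
```python
from h import *
w=load('w9.png')
for p,z in(((320,174),.084),((320,185.2),.084),((320,226.8),.072)):print(p,onz(w,p,z).round(4))
rows([.565,.1835,.105])
```

```text
(320, 174) [0.5597 0.2141 0.084 ]
(320, 185.2) [0.5604 0.2051 0.084 ]
(320, 226.8) [0.563  0.1654 0.072 ]
shift [-0.0022 -0.0006  0.0535] turn frac [0. 0. 0.] deg 0.0
```

```bash
python3 -m crank '-0.0005 -0.0005 0.03 0 0 0; -0.0005 -0.0005 0.055 0 0 0; -0.0005 -0.0005 0.065 0 0 0; -0.0005 -0.0005 0.065 0 0 0; -0.0005 -0.0005 0.065 0 0 0' 1
python3 - <<'E'
from h import *
s=st();grab('side','s10.png')
a=cv2.imread('pics/s10.png')[110:230,250:430];cv2.imwrite('pics/s10z.png',cv2.resize(a,None,fx=4,fy=4,interpolation=cv2.INTER_CUBIC))
rows([.565,.185,.071])
E
```

```text
time: 18.0
tcp_pos: [0.5655, 0.185, 0.0945]
eef_rot: [0.681, 0.733, 0.0, -0.001]
ft_force: [-0.7, 0.1, -0.1]
width: 0.004
time 18.0
tcp_pos [0.5655 0.185  0.0945]
eef_rot [ 6.806e-01  7.327e-01  4.000e-04 -5.000e-04]
ft_force [-0.7395  0.0735 -0.1193]
width 0.0043
joint_positions [-0.5953  0.6677  0.2629  1.7998 -0.2526  0.7065 -0.1195]
shift [-0.0002 -0.0005  0.0235] turn frac [0. 0. 0.] deg 0.0
```

View pics/s10z.png

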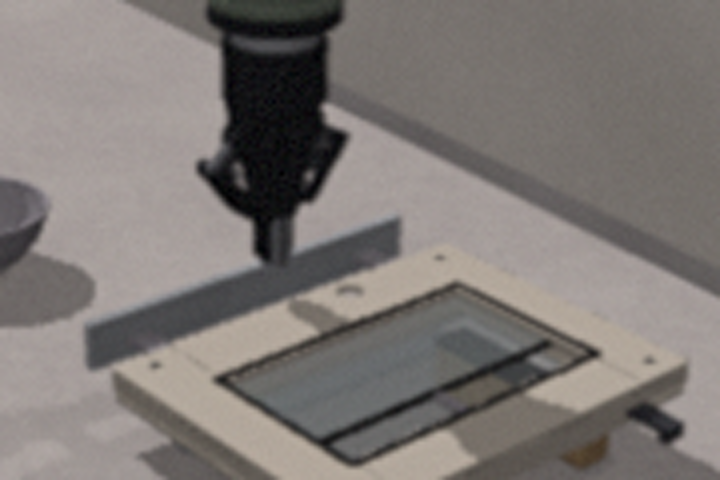

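The fingertips are over the gap between the door edge and the strip. I'll go down and push.

```bash
python3 -m crank '0 0 0.012 0 0 0; 0 0 0.0245 0 0 0; 0 0 0.0245 0 0 0'; python3 -m crank '0.006 0 0 0 0 0; 0.012 0 0 0 0 0; 0.02 0 0 0 0 0; 0.028 0 0 0 0 0; 0.036 0 0 0 0 0; 0.044 0 0 0 0 0; 0.052 0 0 0 0 0; 0.06 0 0 0 0 0; 0.066 0 0 0 0 0; 0.07 0 0 0 0 0; 0.072 0 0 0 0 0; 0.072 0 0 0 0 0'
```

```text
time: 18.42
tcp_pos: [0.5648, 0.185, 0.0687]
eef_rot: [0.681, 0.733, -0.0, -0.001]
ft_force: [0.1, 0.2, 0.7]
width: 0.0
time: 19.92
tcp_pos: [0.5594, 0.2569, 0.0688]
eef_rot: [0.68, 0.733, -0.0, -0.001]
ft_force: [-0.6, -2.7, -1.3]
width: -0.001
```

```bash
python3 -m crank '0.002 0 0 0 0 0; 0.004 0 0 0 0 0; 0.006 0 0 0 0 0; 0.006 0 0 0 0 0'
python3 - <<'E'
from h import *
grab('side','s11.png');grab('wrist','w11.png');st()
E
```

```text
time: 20.42
tcp_pos: [0.5589, 0.2633, 0.0688]
eef_rot: [0.68, 0.733, -0.0, -0.001]
ft_force: [1.3, -3.2, -1.8]
width: 0.004
time 20.525
tcp_pos [0.5589 0.2633 0.0688]
eef_rot [ 6.804e-01  7.329e-01 -2.000e-04 -1.100e-03]
ft_force [-0.2141 -1.0688 -1.1698]
width 0.0011
joint_positions [-0.7079  0.7354  0.2592  1.7455 -0.2741  0.6974 -0.227 ]
```

View pics/s11.png

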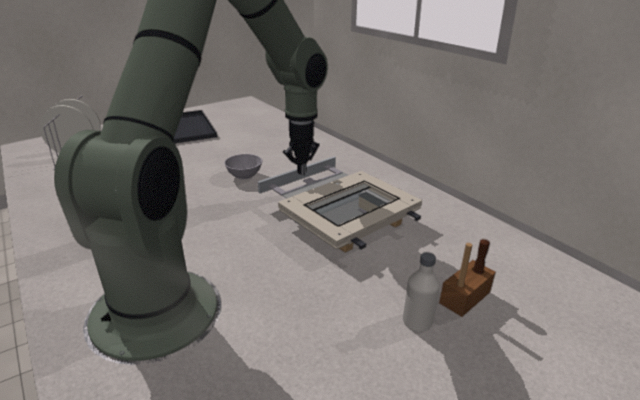

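View pics/w11.png

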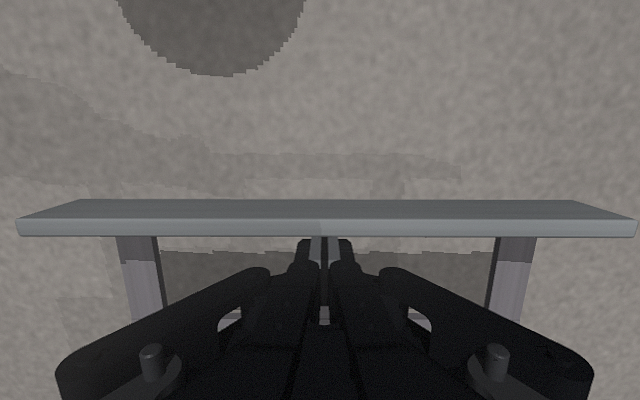

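```bash
python3 -m crank '0.0015 0 0 0 0 0; 0.003 0 0 0 0 0; 0.003 0 0 0 0 0'; python3 -m crank '0.0015 0 0 0 0 0; 0.003 0 0 0 0 0; 0.003 0 0 0 0 0'
```

```text
time: 20.9
tcp_pos: [0.5587, 0.2653, 0.0688]
eef_rot: [0.681, 0.733, -0.001, -0.001]
ft_force: [1.3, -8.5, 0.2]
width: 0.001
time: 21.28
tcp_pos: [0.5587, 0.2654, 0.0688]
eef_rot: [0.681, 0.732, -0.002, 0.0]
ft_force: [-0.6, -19.1, 3.6]
width: -0.001
```

The strip no longer moves and the force has risen to 19 N, so it is at its stop. I'll back off and lift clear.

```bash
python3 -m crank '-0.006 0 0 0 0 0; -0.02 0 0 0 0 0; -0.02 0 -0.04 0 0 0; -0.02 0 -0.09 0 0 0; -0.02 0 -0.15 0 0 0; -0.02 0 -0.2 0 0 0; -0.02 0 -0.2 0 0 0; -0.02 0 -0.2 0 0 0'
python3 - <<'E'
from h import *
for n in('side','wrist','top'):grab(n,n[0]+'12.png')
st()
E
```

```text
time: 22.28
tcp_pos: [0.5605, 0.246, 0.2686]
eef_rot: [0.681, 0.732, -0.002, -0.0]
ft_force: [-0.0, 0.6, -0.5]
width: -0.002
time 22.425
tcp_pos [0.5603 0.2459 0.2678]
eef_rot [ 6.813e-01  7.320e-01 -3.000e-03 -1.000e-04]
ft_force [-0.53    1.0576  0.243 ]
width 0.0018
joint_positions [-0.7512  0.4906  0.3542  1.6038 -0.1834  1.0861 -0.277 ]
```

View pics/s12.png

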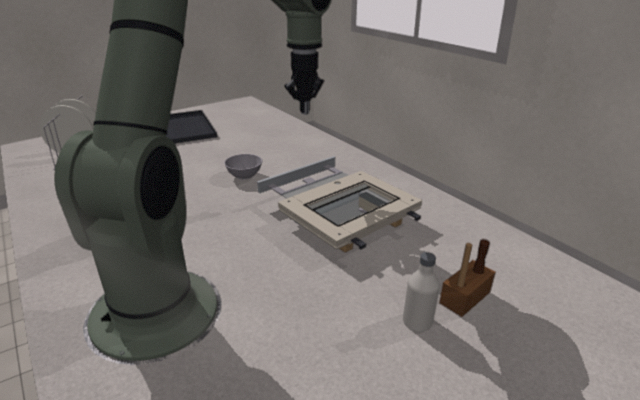

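View pics/w12.png

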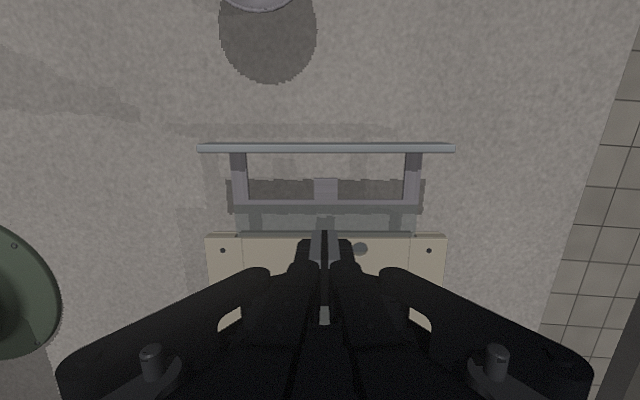

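View pics/t12.png

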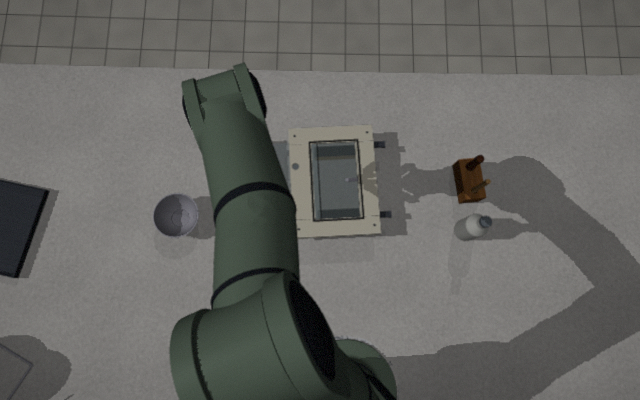

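Run:
```python
from h import *
w=load('w12.png')
a=cv2.imread('pics/w12.png');print([(v,int(a[v,290].mean())) for v in range(138,160)],[(v,int(a[v,270].mean())) for v in range(226,242)])
i=onz(w,(290,152),.084);e=onz(w,(290,236),.072);print(i,e,i[1]-e[1])
s=load('s12.png');print('stick top side px then/now ~',proj(s,[[.556,-.358,.162]]))
print(np.abs(cv2.imread('pics/s12.png')[235:300,440:500].astype(int)-cv2.imread('pics/side0.png')[235:300,440:500]).mean())
ticket.hand_in()
```

```text
[(138, 131), (139, 128), (140, 126), (141, 122), (142, 97), (143, 81), (144, 103), (145, 136), (146, 125), (147, 123), (148, 124), (149, 121), (150, 123), (151, 113), (152, 85), (153, 106), (154, 123), (155, 119), (156, 121), (157, 121), (158, 118), (159, 109)] [(226, 102), (227, 101), (228, 108), (229, 101), (230, 81), (231, 70), (232, 79), (233, 88), (234, 88), (235, 89), (236, 91), (237, 98), (238, 112), (239, 135), (240, 130), (241, 130)]
[0.51837615 0.27405761 0.084     ] [0.52124099 0.16368953 0.072     ] 0.11036808504221826
stick top side px then/now ~ [[469.1426652  244.20340209]]
8.293675213675213
the job is handed in; nothing more can be done
```

The job is done and handed in at about 22.4 s of the 61 s allowed. No verdict was reported.

- **Catch:** I took the stick from the block and pressed the catch through the release hole. The glass jumped out, and the stick was still pressing with about 5–7 N when I checked.
- **Stick:** I put the stick back in its own bore before drawing the glass. After release, the side view shows it upright and at the same height as at the start.
- **Glass:** I pushed the trim strip out with closed fingers in the gap behind it. At the end the strip no longer moved and the force rose to 19 N. The last wrist picture gives about 110 mm between door edge and strip, so about 108 mm of travel, against 103 mm needed.
- **Muddler, bottle, bowl:** They look unmoved in the last side and top pictures.
- **Robot:** It ended clear of everything, with the tool 0.27 m up.
- **Weak check:** My last check, a pixel comparison of the block area in the side view, was inconclusive. It differed by a mean of 8.3 grey levels, probably because the arm's shadow had moved, so for the stick I relied on looking at the pictures.

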